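# Ease off the specimen press by one turn

### The job

The specimen press on the bench is to be eased off by exactly one turn of its hand wheel. With the fingertips, push the wheel's upright black handle round anticlockwise (seen from above) once, until the handle stands where it started, then move clear. Push without gripping: do not take the handle between the fingers, and leave the slide box, the bottle and the jar where they stand.

Things in the scene. Friction and masses are not known exactly. Their poses are not given: they have to be found in the camera images.
- press: Bench screw press bolted to the bench (it cannot move): green base plate 240 x 300 x 22 mm, two upright steel columns at its left and right (y = -125 and +125 mm), a green crosshead beam 62 x 296 mm along y at 140 to 172 mm height (column nuts to 189 mm), and between them a pack of boards under a dark steel platen 190 x 200 mm. Origin: centre of the base plate's underside, on the bench; z up and on the wheel's axis. It stands turned by up to 0.6 rad.
- wheel_centre (a point): On the upright axis of the hand wheel, level with the top of the rim (about 204 mm above the bench). The wheel is aluminium, 180 mm outside diameter, round rim 16 mm thick, three spokes, hub of 42 mm diameter that ends 6 mm above this point. It rises with the screw by 4 mm per turn anticlockwise.
- handle (a point): Middle of the black handle on the wheel. The handle stands upright on the rim at the end of one spoke, its axis 82 mm from the wheel's axis; its freely revolving grip is 25 mm in diameter at the thickest, 60 mm tall, and reaches from 30 mm below this point to 30 mm above it. The rim's top is 36 mm below this point, with a steel boss of 23 mm diameter under the grip.
- grip: The same black grip, 60 mm tall, 25 mm at the thickest; origin at the centre of its lower end, z up. It revolves freely on its pin, so its yaw says nothing about the wheel.
- handwheel (a joint): Angle of the hand wheel about its upright axis, rad, growing anticlockwise seen from above (easing off). It starts anywhere from 0 to 4 and can turn up to 22; it stops hard at -0.2. The screw is self-locking: it turns against a steady drag of about 0.45 N m (about 6 N at the handle) plus 0.05 N m per rad/s, and stays where it is left.
- platen_edge (a point): Lower edge of the platen, middle of its front side; it rises 4 mm for each turn anticlockwise.
- slidebox: Closed wooden slide box, 85 x 100 x 36 mm, loose on the bench at the press's left (+y); origin at the centre of its underside. To be left alone.
- amber: Amber glass bottle with black cap, 56 mm diameter, 115 mm tall, loose on the bench at the press's right (-y); origin at the centre of its underside. To be left alone.
- jar: White jar with orange lid, 68 mm diameter, 80 mm tall, loose on the bench at the press's right (-y); origin at the centre of its underside. To be left alone.

How it is judged:
On the way:
1. the fingers push the handle round through the far half of its turn (handle more than 130 mm from its start) (contact force between the fingers and grip above 0.3 N and distance of handle from where it was at the start of the episode above 0.13 m), for 0.05 s.
At the end, for the whole second after the job is handed in: The wheel has been turned once anticlockwise and is at rest, the handle within 14 mm (about 9 degrees of turn, allowing for the 4 mm rise) of where it started; the slide box, bottle and jar stand within 20 mm of their places (distance of handle from where it was at the start of the episode below 0.014 m and value of joint handwheel between 6 and 10.6 rad and velocity of joint handwheel between -0.03 and 0.03 rad/s and distance of each of slidebox, amber, jar from where it was at the start of the episode below 0.02 m); the robot touches nothing.
It fails at once if the handle is taken between the fingers (horizontal distance between the grasp point and handle below 0.016 m and z of the grasp point in the frame of grip below 0.06 m and contact force between the fingers and grip above 0.3 N).
It fails at once if a bystander is moved, lifted or knocked over (distance of any of slidebox, amber, jar from where it was at the start of the episode above 0.02 m or angle between any of slidebox, amber, jar's own z axis and vertical above 0.4 rad).
It also fails if it takes over 61 s, if anything falls off the work surface, if the arm or the gripper's body presses on something with over 40 N, if the wrist force passes 120 N, or if a joint passes its speed limit or range.

### The arm

A 7-joint arm with a two-finger parallel gripper is mounted at the origin on the work surface. World frame = base frame: x ahead of the robot, y to its left, z up, the work surface at z = 0. Lengths are in m, angles in rad, forces in N, time in s.
With the tool pointing down it reaches from about 0.35 to 0.9 m from the base axis. Payload 7.2 kg.
Tool frame: the origin (TCP) lies on the centre line of the jaws, within the pads' length; the fingertips stand r.tip_reach ahead of it and the grasp point (between the pads) is the TCP (r.tip_reach is the distance from the TCP to the fingertips, in m); z points along the fingers, y is the line along which they close (so a half turn about z gives the same grasp; the last joint's range is limited). The gripper opens to 85 mm and grips with 20 to 120 N. Pads are 22 mm wide; open, the fingers measure 114 mm over their backs; the gripper's body (76 mm by 85 mm) begins 54 mm behind the grasp point. The pads swing forward as they close: fully open they stand 13 mm farther back than shut.
Start: joints at [1.247, 0.411, -0.013, 1.596, 0.006, 1.134, -0.082], TCP at [0.158, -0.605, 0.25] pointing down, gripper open.
Joint ranges: [-2.95, 2.95], [-0.29, 1.99], [-1.47, 1.44], [0.14, 2.54], [-1.03, 4.17], [0.13, 1.85], [-2.86, 2.86]. Speed limits (rad/s): [2.39, 2.39, 3.01, 3.01, 3.14, 3.14, 3.14].

### API

Orientations are given as [roll, pitch, yaw] about the fixed x, y, z axes, in that order (R = Rz(yaw) Ry(pitch) Rx(roll)).
In Python, from plant import r, vision, job gives the robot as it stands.
- The arm moves only by the tool servo_tool, never from a script. Its argument "targets" is a list of rows, each a list of 5 numbers: the finger opening in cm, from 0 to 8.54, then the shift along the world's x, y, z in cm, then the turn about the world's z in rad. In form: [[fingers, tx, ty, tz, twist], ...]. A call has 1 to 20 rows; each row is the pose to reach, as a shift and turn from the pose commanded when the call began; what a row does not reach only later rows make up. A row lasts 1/10 s, in which the tool goes at most 50 mm and 8.59 degrees, less where a joint would pass 70% of its speed; a pose out of reach is approached as far as the arm can. A call with a gripper value outside its range is refused whole. The fingers move at their own pace and stop on an object; the grip force is fixed at half the most. Time passes only in rows, so rows that repeat a pose let the fingers close. It gives the time, the measured TCP pose, the force, the opening and the grip force at its end, in the units of the state.
- r.get_state(): the state, without advancing time (a new reading comes with each control period).
- vision.snapshot(name): name is "scene" or "top"; returns a dict with "image" (384x512x3 uint8, blue, green, red), "fx", "fy", "cx", "cy" (pixels), "eye" and "rotation" of the camera in the world. Camera axes: x right, y up, looking along -z (the intrinsics and any distortion apply to the point x, -y, -z); pixel columns grow to the right and rows downward; lengths in m; the calibration is good to about 2 mm. A picture is of the moment at which its call begins. There is no depth.
- job.sign_off(): hands the job in; it is judged then, once.
The state is a dict: "time_s": time; "joint_pos": joint angles; "qd": joint speeds; "joint_efforts": joint torques, N m; "ee_pos": TCP position; "ee_rot": TCP orientation; "ft_force": force on the tool from outside, world axes, zero at the start; "moment": the same for the moment, N m; "opening": finger opening in m; "finger_force": force on a finger pad.
Only numpy, scipy, OpenCV 4.12 (cv2) and the standard library are available. Lean on these libraries where they do the work, as an engineer would, in place of code of your own. Each camera call takes 0.05 s, during which the arm holds its last target. There are 200 camera calls.

## Working session

There is one attempt and no reset: what is moved stays moved. The work goes in short steps, Python scripts to look and compute and a tool call to move; the robot and the scene stay as the last step left them, time stands still between calls to the robot, and variables do not carry over. Pictures are saved under pics/ and viewed, at most 10 in all, crops included, and the job is handed in when it is done.

Besides the shell and the picture viewer there is one more tool, called after ">>>" in YAML: its name, and indented under it one key for each argument. servo_tool: Moves the arm, as the interface text tells. Its arguments: {"type":"object","properties":{"targets":{"type":"array"}},"required":["targets"]}

```bash
mkdir -p pics; python3 - <<'E'
from plant import r,vision
import cv2,numpy as np
s=r.get_state();print(s['time_s'],s['ee_pos'],s['ee_rot'],s['opening'],r.tip_reach)
for n in("scene","top"):
    d=vision.snapshot(n);cv2.imwrite(f"pics/{n}0.png",d["image"]);print(n,d["fx"],d["fy"],d["cx"],d["cy"],d["eye"],np.round(d["rotation"],4).tolist(),[k for k in d])
E
```

```text
0.0 [ 0.15798617 -0.60422706  0.24945378] [-3.14001281e+00  8.90307960e-05  2.55790953e-01] 0.08560538352997107 0.019
scene 445.8265048884308 445.8265048884308 254.37465143711268 186.31056103668124 [1.13498376 0.55310174 1.05411487] [0.717, 0.001, 2.3123] ['image', 'fx', 'fy', 'cx', 'cy', 'eye', 'rotation']
top 368.00606079542223 368.00606079542223 248.62220301283423 187.81517438090745 [0.44152419 0.0280933  1.12289654] [0.1309, -0.0163, -1.5627] ['image', 'fx', 'fy', 'cx', 'cy', 'eye', 'rotation']
```

View pics/scene0.png

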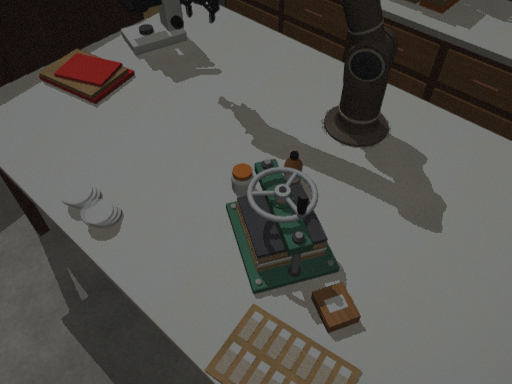

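View pics/top0.png

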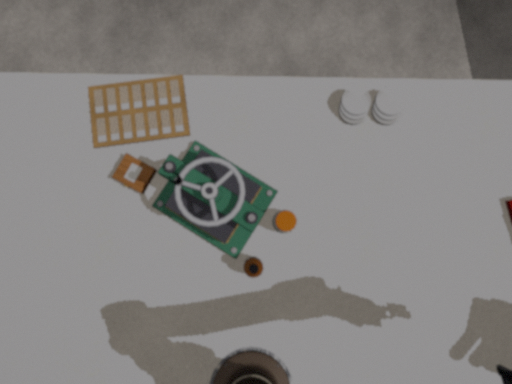

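The scene view shows the wheel hub at about (283,190) and the black handle at about (303,204). In the top view the hub is at (210,190), the slide box at (133,172), the jar at (285,221) and the bottle at (254,267). The handle is probably on the left spoke near (178,183), so I'm zooming in there.

```bash
python3 - <<'E'
import cv2,numpy as np
a=cv2.imread("pics/top0.png")[140:245,150:270];b=cv2.imread("pics/scene0.png")[155:235,235:335]
g=lambda i:cv2.resize(np.clip(i*1.6,0,255).astype('uint8'),(400,350 if i is a else 320),interpolation=2)
A=g(a);B=cv2.copyMakeBorder(g(b),0,30,0,0,0);cv2.imwrite("pics/c0.png",np.hstack([A,B]))
E
```

```text
(no output)
```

View pics/c0.png

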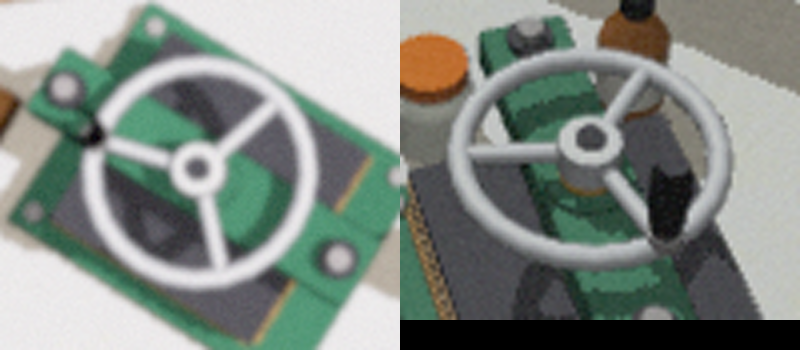

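The top crop shows the hub at (209.4,191) and the handle's dark blob at (177.5,180), at the end of the left spoke. In the scene crop the handle runs from about (302.5,199) to (301,214) and the hub top is at (282.5,189).

```bash
cat > h.py <<'E'
import cv2,numpy as np
from scipy.spatial.transform import Rotation as Ro
from plant import r,vision
def snap(n):
    d=vision.snapshot(n);d["R"]=Ro.from_euler("xyz",d["rotation"]).as_matrix();d["eye"]=np.array(d["eye"]);return d
def ray(d,p):
    v=d["R"]@np.array([(p[0]-d["cx"])/d["fx"],-(p[1]-d["cy"])/d["fy"],-1]);return v/np.linalg.norm(v)
def plane(d,p,z):
    v=ray(d,p);return d["eye"]+v*(z-d["eye"][2])/v[2]
def tri(d,p,e,q):
    u,v=ray(d,p),ray(e,q);t=np.linalg.lstsq(np.c_[u,-v],e["eye"]-d["eye"],rcond=None)[0]
    a,b=d["eye"]+u*t[0],e["eye"]+v*t[1];return (a+b)/2,np.linalg.norm(a-b)
def blob(img,box,f):
    x0,y0,x1,y1=box;m=f(img[y0:y1,x0:x1].astype(int)).astype('uint8')
    n,l,s,c=cv2.connectedComponentsWithStats(m);k=1+np.argmax(s[1:,4]);ys,xs=np.where(l==k)
    return c[k]+[x0,y0],s[k,4],xs+x0,ys+y0
E
python3 - <<'E'
from h import *
t,s=snap("top"),snap("scene")
dark=lambda i:i.max(2)<38
ct=blob(t["image"],(168,170,190,190),dark);cs=blob(s["image"],(292,192,312,222),dark)
print("handle px",ct[:2],cs[:2],"scene rows",cs[3].min(),cs[3].max())
print("handle tri",tri(t,ct[0],s,cs[0]))
print("hub tri",tri(t,(209.4,191),s,(282.5,189)))
rim=lambda i:(i.min(2)>125)
def ell(d,box):
    c,n,xs,ys=blob(d["image"],box,rim);x0,y0,x1,y1=box
    p=np.c_[xs,ys].astype(np.int32);h=cv2.convexHull(p);return cv2.fitEllipse(h),n
for nm,d,box in(("t",t,(172,153,248,228)),("s",s,(244,166,321,224))):
    e,n=ell(d,box);print(nm,e,n)
    print(plane(d,e[0],.196))
for z in(.204,.27,.24):print(z,plane(t,ct[0],z),plane(s,cs[0],z))
for nm,p,z in(("jar",(285,221),.08),("amber",(254,267),.115),("slide",(133,172),.036)):print(nm,plane(t,p,z))
E
```

```text
handle px (array([176.11764706, 180.91176471]), np.int32(34)) (array([301.55696203, 205.05063291]), np.int32(158)) scene rows 196 214
handle tri (array([0.57458207, 0.19088705, 0.23195783]), np.float64(0.0016628970453137172))
hub tri (array([0.55233346, 0.11261405, 0.20973501]), np.float64(0.001606849761978138))
t ((209.71096801757812, 191.12387084960938), (67.65579223632812, 68.62088012695312), 67.17643737792969) 974
[0.55418304 0.11244083 0.196     ]Traceback (most recent call last):
  File "<stdin>", line 13, in <module>
  File "<stdin>", line 10, in ell
  File "h.py", line 15, in blob
    n,l,s,c=cv2.connectedComponentsWithStats(m);k=1+np.argmax(s[1:,4]);ys,xs=np.where(l==k)
                                                    ~~~~~~~~~^^^^^^^^^
    return _wrapfunc(a, 'argmax', axis=axis, out=out, **kwds)
    return bound(*args, **kwds)
ValueError: attempt to get argmax of an empty sequence
```

The two views agree to 2 mm. The hub is at (0.5535, 0.1125, 0.210) and the handle at (0.575, 0.191), which gives an 81 mm radius (82 expected) at about 75°. I'll push with the shut fingertips and keep the tool's yaw fixed.

>>> servo_tool:
  targets:
    - [0,0,0,5,0]
    - [0,0,0,10,0]
    - [0,4.1,6.8,10,-0.1]
    - [0,8.2,13.7,10,-0.2]
    - [0,12.2,20.5,10,-0.3]
    - [0,16.3,27.4,10,-0.4]
    - [0,20.4,34.2,10,-0.5]
    - [0,24.4,41.1,10,-0.6]
    - [0,28.5,47.9,10,-0.7]
    - [0,45.8,77,10,-0.7]
    - [0,45.8,77,10,-0.7]
    - [0,45.8,77,10,-0.7]
    - [0,45.8,77,10,-0.7]
    - [0,45.8,77,10,-0.7]
    - [0,45.8,77,10,-0.7]
    - [0,45.8,77,10,-0.7]
    - [0,45.8,77,10,-0.7]
    - [0,45.8,77,10,-0.7]
    - [0,45.8,77,10,-0.7]
    - [0,45.8,77,10,-0.7]

```text
time_s: 2.2
ee_pos: [0.6169, 0.1673, 0.3499]
ee_rot: [3.141, 0.0, -0.444]
ft_force: [-0.4, -0.6, 0.8]
opening: -0.0001
finger_force: 0.0
```

>>> servo_tool:
  targets:
    - [0,0,0,-4,0]
    - [0,0,0,-8,0]
    - [0,0,0,-10.3,0]
    - [0,0,0,-10.3,0]
    - [0,0,0,-10.3,0]

```text
time_s: 2.7
ee_pos: [0.6163, 0.1654, 0.2478]
ee_rot: [-3.142, 0.0, -0.444]
ft_force: [-0.7, -0.4, 0.7]
opening: -0.0001
finger_force: 0.0
```

```bash
python3 - <<'E'
from h import *
s=r.get_state();print(s['ee_pos'],s['ft_force'])
d=snap("scene");cv2.imwrite("pics/s1.png",cv2.resize(d["image"][120:260,200:400],(800,560)))
C=np.array([.5535,.1125])
p0=C+.082*np.array([np.cos(np.radians(40)),np.sin(np.radians(40))])
def P(a):return (C+.082*np.array([np.cos(np.radians(a)),np.sin(np.radians(a))]))*100
for a0 in(40,140,240,340):
    print(a0,[[0]+np.round(P(a)-P(a0),1).tolist() for a in range(a0+5,a0+101,5)])
E
```

```text
[0.61630202 0.16539525 0.2478094 ] [-0.7320166  -0.37741147  0.7017556 ]
40 [[0, -0.5, 0.5], [0, -1.0, 1.0], [0, -1.6, 1.4], [0, -2.2, 1.8], [0, -2.8, 2.2], [0, -3.5, 2.4], [0, -4.2, 2.6], [0, -4.9, 2.8], [0, -5.6, 2.9], [0, -6.3, 2.9], [0, -7.0, 2.9], [0, -7.7, 2.8], [0, -8.4, 2.6], [0, -9.1, 2.4], [0, -9.7, 2.2], [0, -10.4, 1.8], [0, -11.0, 1.4], [0, -11.6, 1.0], [0, -12.1, 0.5], [0, -12.6, 0.0]]
140 [[0, -0.4, -0.6], [0, -0.8, -1.2], [0, -1.2, -1.8], [0, -1.4, -2.5], [0, -1.6, -3.1], [0, -1.8, -3.8], [0, -1.9, -4.6], [0, -1.9, -5.3], [0, -1.9, -6.0], [0, -1.8, -6.7], [0, -1.6, -7.4], [0, -1.4, -8.1], [0, -1.2, -8.7], [0, -0.8, -9.4], [0, -0.4, -10.0], [0, 0.0, -10.5], [0, 0.5, -11.1], [0, 1.0, -11.6], [0, 1.6, -12.0], [0, 2.2, -12.4]]
240 [[0, 0.6, -0.3], [0, 1.3, -0.6], [0, 2.0, -0.8], [0, 2.7, -1.0], [0, 3.4, -1.1], [0, 4.1, -1.1], [0, 4.8, -1.1], [0, 5.5, -1.0], [0, 6.2, -0.8], [0, 6.9, -0.6], [0, 7.6, -0.3], [0, 8.2, -0.0], [0, 8.8, 0.4], [0, 9.4, 0.8], [0, 9.9, 1.3], [0, 10.4, 1.8], [0, 10.8, 2.4], [0, 11.2, 3.0], [0, 11.5, 3.6], [0, 11.8, 4.3]]
340 [[0, 0.2, 0.7], [0, 0.4, 1.4], [0, 0.5, 2.1], [0, 0.5, 2.8], [0, 0.5, 3.5], [0, 0.4, 4.2], [0, 0.2, 4.9], [0, 0.0, 5.6], [0, -0.3, 6.3], [0, -0.6, 6.9], [0, -1.0, 7.5], [0, -1.4, 8.1], [0, -1.9, 8.6], [0, -2.4, 9.1], [0, -3.0, 9.5], [0, -3.6, 9.9], [0, -4.2, 10.2], [0, -4.9, 10.5], [0, -5.6, 10.7], [0, -6.3, 10.9]]
```

View pics/s1.png

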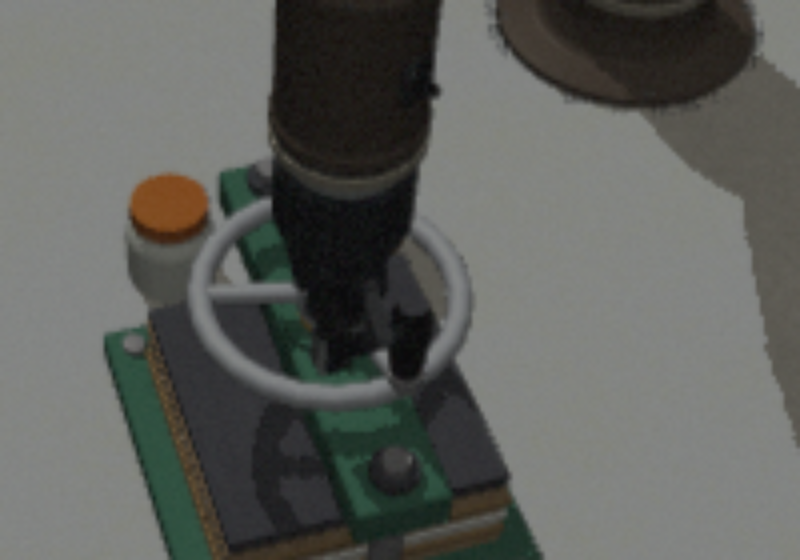

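The tips (crop ~335,360) hang beside the handle (crop ~408,345) on its clockwise side. They are above the rim and below the top of the handle, so I'm starting the push.

>>> servo_tool:
  targets:
    - [0,-0.5,0.5,0,0]
    - [0,-1.0,1.0,0,0]
    - [0,-1.6,1.4,0,0]
    - [0,-2.2,1.8,0,0]
    - [0,-2.8,2.2,0,0]
    - [0,-3.5,2.4,0,0]
    - [0,-4.2,2.6,0,0]
    - [0,-4.9,2.8,0,0]
    - [0,-5.6,2.9,0,0]
    - [0,-6.3,2.9,0,0]
    - [0,-7.0,2.9,0,0]
    - [0,-7.7,2.8,0,0]
    - [0,-8.4,2.6,0,0]
    - [0,-9.1,2.4,0,0]
    - [0,-9.7,2.2,0,0]
    - [0,-10.4,1.8,0,0]
    - [0,-11.0,1.4,0,0]
    - [0,-11.6,1.0,0,0]
    - [0,-12.1,0.5,0,0]
    - [0,-12.6,0,0,0]

```text
time_s: 4.75
ee_pos: [0.4915, 0.1677, 0.2496]
ee_rot: [-3.136, -0.004, -0.443]
ft_force: [4.1, 5.9, 7.5]
opening: 0.0003
finger_force: 4.6
```

```bash
python3 - <<'E'
from h import *
s=r.get_state();print(s['ee_pos'],s['ft_force'])
d=snap("scene");cv2.imwrite("pics/s2.png",cv2.resize(d["image"][120:260,200:400],(800,560)))
E
```

```text
[0.49147747 0.16772481 0.24956844] [4.06098431 5.94143906 7.49922872]
```

View pics/s2.png

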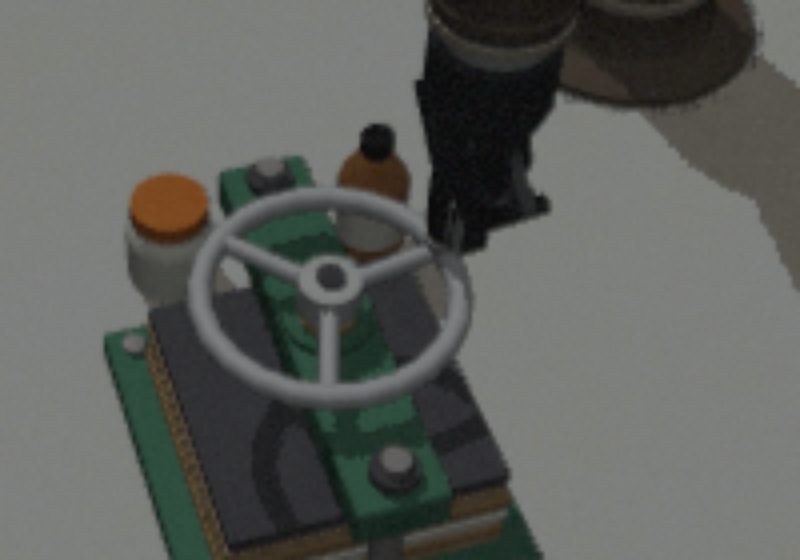

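The push is working: the handle is now by the right spoke (crop ~450,235). There is a slight lift force, so I'll raise the tool a little as I continue.

>>> servo_tool:
  targets:
    - [0,-0.4,-0.6,0.2,0]
    - [0,-0.8,-1.2,0.4,0]
    - [0,-1.2,-1.8,0.5,0]
    - [0,-1.4,-2.5,0.5,0]
    - [0,-1.6,-3.1,0.5,0]
    - [0,-1.8,-3.8,0.5,0]
    - [0,-1.9,-4.6,0.5,0]
    - [0,-1.9,-5.3,0.5,0]
    - [0,-1.9,-6.0,0.5,0]
    - [0,-1.8,-6.7,0.5,0]
    - [0,-1.6,-7.4,0.5,0]
    - [0,-1.4,-8.1,0.5,0]
    - [0,-1.2,-8.7,0.5,0]
    - [0,-0.8,-9.4,0.5,0]
    - [0,-0.4,-10.0,0.5,0]
    - [0,0,-10.5,0.6,0]
    - [0,0.5,-11.1,0.6,0]
    - [0,1.0,-11.6,0.6,0]
    - [0,1.6,-12.0,0.6,0]
    - [0,2.2,-12.4,0.6,0]

```text
time_s: 6.8
ee_pos: [0.5103, 0.0427, 0.2532]
ee_rot: [3.141, 0.003, -0.443]
ft_force: [-5.9, 2.7, 2.3]
opening: -0.0
finger_force: 3.2
```

>>> servo_tool:
  targets:
    - [0,0.6,-0.3,0,0]
    - [0,1.3,-0.6,0,0]
    - [0,2.0,-0.8,0,0]
    - [0,2.7,-1.0,0,0]
    - [0,3.4,-1.1,0,0]
    - [0,4.1,-1.1,0,0]
    - [0,4.8,-1.1,0,0]
    - [0,5.5,-1.0,0,0]
    - [0,6.2,-0.8,0.1,0]
    - [0,6.9,-0.6,0.1,0]
    - [0,7.6,-0.3,0.1,0]
    - [0,8.2,0,0.1,0]
    - [0,8.8,0.4,0.1,0]
    - [0,9.4,0.8,0.1,0]
    - [0,9.9,1.3,0.1,0]
    - [0,10.4,1.8,0.1,0]
    - [0,10.8,2.4,0.1,0]
    - [0,11.2,3.0,0.1,0]
    - [0,11.5,3.6,0.1,0]
    - [0,11.8,4.3,0.1,0]

```text
time_s: 8.8
ee_pos: [0.6291, 0.0823, 0.2541]
ee_rot: [3.137, 0.001, -0.446]
ft_force: [-2.8, -6.4, 1.1]
opening: 0.0001
finger_force: 3.6
```

Force stays at about 7 N throughout. I'll stop about 13° short and look.

>>> servo_tool:
  targets:
    - [0,0.2,0.7,0,0]
    - [0,0.4,1.4,0,0]
    - [0,0.5,2.1,0,0]
    - [0,0.5,2.8,0,0]
    - [0,0.5,3.5,0,0]
    - [0,0.4,4.2,0,0]
    - [0,0.2,4.9,0,0]
    - [0,0,5.6,0,0]
    - [0,-0.3,6.3,0,0]
    - [0,-0.6,6.9,0,0]
    - [0,-1.0,7.5,0,0]
    - [0,-1.4,8.1,0,0]
    - [0,-1.9,8.6,0,0]
    - [0,-1.9,8.6,0,0]
    - [0,-1.9,8.6,0,0]

```text
time_s: 10.3
ee_pos: [0.6112, 0.1703, 0.2547]
ee_rot: [-3.141, -0.001, -0.444]
ft_force: [2.5, -1.7, 1.8]
opening: 0.0002
finger_force: 1.2
```

```bash
python3 - <<'E'
from h import *
s=r.get_state();print(s['ee_pos'],s['ft_force'])
d=snap("scene");t=snap("top");a=d["image"][155:235,235:335];b=t["image"][140:245,150:270]
cv2.imwrite("pics/s3.png",np.hstack([cv2.resize(np.clip(b*1.6,0,255).astype('uint8'),(400,350)),cv2.copyMakeBorder(cv2.resize(np.clip(a*1.6,0,255).astype('uint8'),(400,320)),0,30,0,0,0)]))
E
```

```text
[0.61123174 0.17029093 0.2547231 ] [ 2.45019296 -1.70774996  1.80069361]
```

View pics/s3.png

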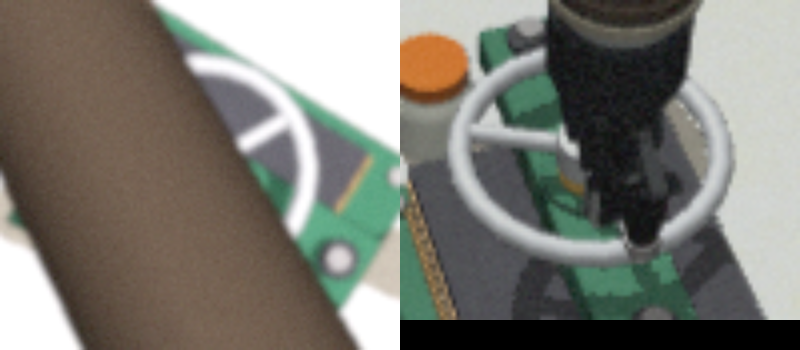

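The handle's foot is at crop (641,245), against (665,240) at the start. The upper-right spoke reads about 14° short of its first direction, which fits the contact model. I'll push the last 13° slowly, back off along the tangent, rise and clear away.

>>> servo_tool:
  targets:
    - [0,-0.4,0.4,0,0]
    - [0,-0.8,0.7,0,0]
    - [0,-1.1,0.9,0,0]
    - [0,-1.3,1.1,0,0]
    - [0,-1.4,1.2,0,0]
    - [0,-1.4,1.2,0,0]
    - [0,-1.4,1.2,0,0]
    - [0,-0.5,0.4,0,0]
    - [0,0.5,-0.5,0,0]
    - [0,1,-1.5,0,0]
    - [0,1,-1.5,5,0]
    - [0,1,-1.5,10,0]
    - [0,1,-6,12,0]
    - [0,1,-11,12,0]
    - [0,1,-16,12,0]
    - [0,1,-21,12,0]
    - [0,1,-26,12,0]
    - [0,1,-31,12,0]
    - [0,1,-36,12,0]
    - [0,1,-36,12,0]

```text
time_s: 12.4
ee_pos: [0.6192, -0.2007, 0.3728]
ee_rot: [3.137, 0.001, -0.457]
ft_force: [0.2, -0.4, -0.7]
opening: -0.0001
finger_force: 0.0
```

```bash
python3 - <<'E'
from h import *
s=r.get_state();print(s['time_s'],s['ee_pos'],s['ft_force'])
d=snap("scene");t=snap("top");a=d["image"][155:235,235:335];b=t["image"][140:245,150:270]
dark=lambda i:i.max(2)<38
for nm,im,box in(("t",t,(168,170,190,190)),("s",d,(292,192,312,222))):print(nm,blob(im["image"],box,dark)[:2])
cv2.imwrite("pics/s4.png",np.hstack([cv2.resize(np.clip(b*1.6,0,255).astype('uint8'),(400,350)),cv2.copyMakeBorder(cv2.resize(np.clip(a*1.6,0,255).astype('uint8'),(400,320)),0,30,0,0,0)]))
E
```

```text
12.4 [ 0.61923219 -0.20065429  0.37283805] [ 0.16167834 -0.35265351 -0.66634506]
t (array([177.07142857, 180.64285714]), np.int32(28))
s (array([301.88757396, 203.98816568]), np.int32(169))
```

View pics/s4.png

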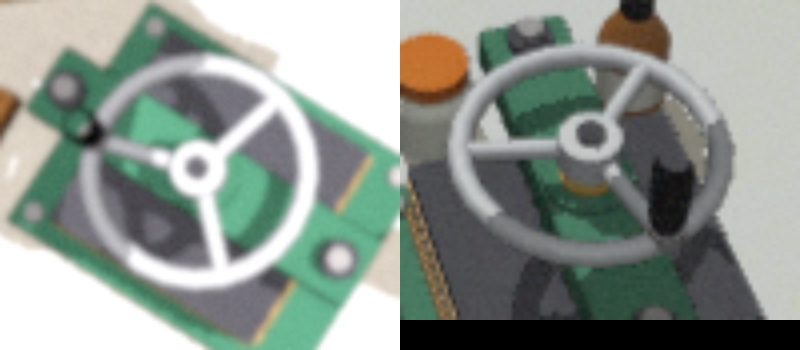

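The handle centroid is within about 1 px of its start in both views: top (177.1,180.6) against (176.1,180.9), scene (301.9,204.0) against (301.6,205.1). The small upward shift in the scene view fits the 4 mm rise. The bystanders have not moved and the arm is clear, so I'm handing in.

```bash
python3 -c "
from plant import job
print(job.sign_off())"
```

```text
the job is handed in; nothing more can be done
None
```

I pushed the hand wheel one full turn anticlockwise, with the handle back within about 1 px of its start in both camera views, the arm clear and the job handed in; no verdict was returned.

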